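# Tip the ring blanks out of the drop-gate tray

### The job

Of the two bench tipping trays, take the one that holds the two green wax ring blanks: fold its end gate down, then lift the tray by its rear handle so that both blanks slide out over the gate into the catch bin below. Finally let the empty tray down level again with its gate still folded down, and leave the other tipping tray, with the round bead box, alone.

Things in the scene. Friction and masses are not known exactly. Their poses are not given: they have to be found in the camera images.
- ring_floor (a point): Centre of the floor (top face) of the aluminium tipping tray that holds the two blanks, 95 mm above the work surface. x axis: horizontal, from gate end to handle end; y across; z up; turns with the tray. Inside 96 mm long (x -48 to +48 mm), 74 mm wide; walls 36 mm high, 4 mm thick. Tip hinge line: along y, in the floor plane at x = -48 mm (gate end). Stand fixed to the table, base 135 x 108 mm.
- ring_tray (a joint): Tip angle of that tray about its hinge line at the gate end: 0 level, grows as the handle end is lifted, stop at 1.0 rad. No spring, little friction: it falls back level by its weight (0.35 to 0.6 kg) when let go. The blanks start to slide at 0.4 to 0.65 rad and surely slide out at 0.9.
- ring_handle (a point): Middle of that tray's rear handle: a round steel bar 10 mm thick along the tray's y axis, 68 mm between its two end arms' centres, axis 38 mm behind the rear wall. It lies 138 mm from the tip hinge line along the tray and 28 mm above the floor plane (123 mm above the work surface when level), moves in an arc about the hinge line and may turn between the fingers. Axes as ring_floor's.
- ring_gate (a joint): Fold angle of that tray's end gate about its lower edge (hinge along y in the tray floor's plane, 1 mm outside the tip hinge line): 0 upright, shut; starts at 0 to 0.12; grows as it folds outward, away from the handle; 1.57 in line with the tray floor, as a chute; stop at 1.65. Friction hinge (0.03 N m, under 1 N at the tab): it stays where it is left.
- ring_tab (a point): Middle of the pull tab of that gate, 47 mm from the gate hinge. Dark steel gate, 4 mm thick, 71 mm wide up to 36 mm from the hinge, then a tab 36 mm wide in the middle, ending in an 8 mm thick bead (on the outer side) 55 mm from the hinge; shut, the tab stands above the tray walls. x axis: through the gate's thickness, into the tray when shut; z: from the hinge to the tab.
- ring_catch (a point): Centre of the inner floor of the catch bin on the same stand, below the gate end, 12 mm above the work surface. x axis towards the handle end, z up. Inside 110 mm along x and 96 mm along y; walls 32 mm high above this floor.
- large_center (a point): Centre of the large green wax ring blank, 26 mm across and 14 mm high, lying flat in the tray.
- small_center (a point): Centre of the small green wax ring blank, 22 mm across and 7 mm high, lying flat in the tray.
- spare_tray (a joint): Tip angle of the other, like tipping tray, which holds a clear round bead box 60 mm across and 44 mm high and stands to the left or right of the first; it stays at 0 (level).
- spare_gate (a joint): Fold angle of the other tray's gate; it stays at 0 (shut).

How it is judged:
On the way, in this order (a step that is already met when the one before it is completed fails the run):
1. the gate of the tray with the blanks is folded down while that tray is still level and both blanks are in it (value of joint ring_gate above 1.3 rad and value of joint ring_tray below 0.2 rad and x of large_center in the frame of ring_floor between -0.055 and 0.055 m and y of large_center in the frame of ring_floor between -0.045 and 0.045 m and z of large_center in the frame of ring_floor between -0.01 and 0.05 m and x of small_center in the frame of ring_floor between -0.055 and 0.055 m and y of small_center in the frame of ring_floor between -0.045 and 0.045 m and z of small_center in the frame of ring_floor between -0.01 and 0.05 m), for 0.2 s.
2. that tray is tipped up by more than 0.35 rad with its gate down (value of joint ring_tray above 0.35 rad and value of joint ring_gate above 1.2 rad), for 0.2 s.
At the end, for the whole second after the job is handed in: Both ring blanks lie in the catch bin of the stand whose tray held them (inside its walls, centres less than 32 mm above its floor), that tray is back down level (tip under 0.1 rad) and its gate is still folded down (over 1.2 rad) (x of large_center in the frame of ring_catch between -0.06 and 0.06 m and y of large_center in the frame of ring_catch between -0.051 and 0.051 m and z of each of large_center, small_center in the frame of ring_catch below 0.032 m and x of small_center in the frame of ring_catch between -0.06 and 0.06 m and y of small_center in the frame of ring_catch between -0.051 and 0.051 m and value of joint ring_tray below 0.1 rad and value of joint ring_gate above 1.2 rad); the robot touches nothing.
It fails at once if the other tipping tray was tipped (over 0.15 rad) or its gate was opened (over 0.3 rad) (value of joint spare_tray above 0.15 rad or value of joint spare_gate above 0.3 rad).
It also fails if it takes over 61 s, if anything falls off the work surface, if the arm or the gripper's body presses on something with over 40 N, if the wrist force passes 120 N, or if a joint passes its speed limit or range.

### The arm

A 6-joint arm with a two-finger parallel gripper is mounted at the origin on a cart in front of the work surface, level with it; the furniture and walls round the work are solid. World frame = base frame: x ahead of the robot, y to its left, z up, the work surface at z = 0. Lengths are in m, angles in rad, forces in N, time in s.
With the tool pointing down it reaches from about 0.4 to 0.925 m from the base axis. Payload 12.5 kg.
Tool frame: the origin (TCP) lies at the very end of the fingers, on their centre line; the grasp point (between the pads) lies 19 mm behind it; z points along the fingers, y is the direction in which the jaws open and shut (so a half turn about z gives the same grasp; the last joint's range is limited). The gripper opens to 95 mm and grips with 3 to 60 N. Pads are 20 mm wide; open, the fingers measure 119 mm over their backs; the gripper's body (75 mm by 180 mm) begins 59 mm behind the grasp point.
Start: joints at [1.088, 0.491, 1.559, -0, 1.092, -0.106], TCP at [0.23, 0.581, 0.215] pointing down, gripper open.
Joint ranges: [-3.1, 3.1], [-0.84, 2.19], [0.05, 2.79], [-1.13, 4.28], [0.06, 2.93], [-2.69, 2.69]. Speed limits (rad/s): [2.22, 2.22, 2.79, 3.14, 3.14, 3.14].

### API

Orientations are given as a rotation vector (axis times angle).
In Python, from cell import telemetry, cams, bot gives the robot as it stands.
- The arm moves only by the tool send_rows, never from a script. Its arguments are lists of equal length, an entry for each row: "jaw": the finger opening in mm, from 0 to 95.1; "travel": the shift along the tool's x, y, z in units of 30 mm (1.0 is 30 mm), a list of three; "twist": the turn about the tool's z in units of 5 degrees (1.0 is 5 degrees). In form: {"jaw": [jaw, ...], "travel": [[x, y, z], ...], "twist": [twist, ...]}. A call has 1 to 12 rows; each row is the pose to reach, as a shift and turn from the pose commanded when the call began, along the tool's axes at that moment; what a row does not reach only later rows make up. A row lasts 1/12 s, in which the tool goes at most 41.7 mm and 7.16 degrees, less where a joint would pass 70% of its speed; a pose out of reach is approached as far as the arm can. A call with a gripper value outside its range is refused whole. The fingers move at their own pace and stop on an object; "newtons" is the grip in N (left out, the last holds). Time passes only in rows, so rows that repeat a pose let the fingers close. It gives the time, the measured TCP pose, the force and the opening at its end, in the units of the state.
- telemetry.observe(): the state, without advancing time (a new reading comes with each control period).
- cams.camera(name): name is "scene" or "top" or "wrist"; returns (picture, depth): 480x640x3 uint8, blue, green, red; 480x640 float32, m along the optical axis (not along the pixel's ray), 0 where there is no reading.
- cams.camera_params(name): a dict with "K" (3x3 intrinsics, pixels), "cam_to_world" (4x4, takes a point from camera to world coordinates); the wrist camera has in their place "tool_from_camera" (4x4, takes a point from camera to tool coordinates, whose origin is the TCP and whose axes are the flange's). Camera axes: x right, y down, z forward; pixel columns grow to the right and rows downward; lengths in m; the calibration is good to about 2 mm. The wrist camera is an equidistant fisheye: a pixel r from the principal point sees the ray r / f radians off the axis. A picture is of the moment at which its call begins: read the wrist's pose just before it. camera_params takes no time and is no camera call.
- bot.hand_in(): hands the job in, once; it reports no verdict.
Trained networks look in the newest picture that a camera, given by its name, has taken for a name from the list of things; names that differ only in an ending like _2 or _b are one class to them, and where a whole thing is asked for, a point or a joint stands for the part that bears it (a point fixed in the world has none). Each returns a list of dicts, best first, with "confidence" (0 to 1); they miss things now and then, are a little off and sometimes report something else, mostly with a low value. They report only what shows in the picture. A call takes as long as a camera call.
- cams.boxes_of(camera, name): "box" ([left, top, width, height] as shares, 0 to 1, of the picture: columns of its width, rows of its height, round what is visible of it).
- cams.outline_of(camera, name): "pixels" (480x640 bool, what is visible of it) and "box" ([left, top, width, height] as shares, 0 to 1, of the picture: columns of its width, rows of its height, round what is visible of it).
The state is a dict: "clock": time; "joint_positions": joint angles; "qvel": joint speeds; "effort": joint torques, N m; "tcp_pos": TCP position; "orientation": TCP orientation; "wrist_force": force on the tool from outside, world axes, zero at the start; "moment": the same for the moment, N m; "finger_gap": opening from 0.0 (shut) to 1.0 (fully open).
Only numpy, scipy, OpenCV 4.12 (cv2) and the standard library are available. Lean on these libraries where they do the work, as an engineer would, in place of code of your own. Each camera call takes 0.05 s, during which the arm holds its last target. There are 200 camera calls.

## Working session

There is one attempt and no reset: what is moved stays moved. The work goes in short steps, Python scripts to look and compute and a tool call to move; the robot and the scene stay as the last step left them, time stands still between calls to the robot, and variables do not carry over. Pictures are saved under pics/ and viewed, about 8 in all and at most 12, crops included, and the job is handed in when it is done.

Besides the shell and the picture viewer there is one more tool, called after "Call:" by a JSON object that holds its "name" and its "arguments", one argument or row to a line. send_rows: Moves the arm, as the interface text tells. Its arguments: {"type":"object","properties":{"jaw":{"type":"array","items":{"type":"number"}},"travel":{"type":"array","items":{"type":"array","items":{"type":"number"}}},"twist":{"type":"array","items":{"type":"number"}},"newtons":{"type":"number"}},"required":["jaw","travel","twist"]}

```bash
ls; mkdir -p pics; python3 - <<'E'
from cell import telemetry, cams, bot
import cv2,numpy as np
s=telemetry.observe();print(s)
ims=[]
for c in("scene","top"):
    p,d=cams.camera(c);cv2.imwrite(f"pics/{c}0.png",p);np.save(f"{c}_d.npy",d)
    print(c,cams.camera_params(c))
    for n in("ring_floor","ring_handle","ring_tab","ring_gate","large_center","small_center","ring_catch"):
        try: print(n,[(np.round(b["box"],3).tolist(),round(b["confidence"],2)) for b in cams.boxes_of(c,n)])
        except Exception as e: print(n,e)
print(cams.camera_params("wrist"))
E
```

```text
pics
{'clock': 0.0, 'joint_positions': array([ 1.08839835e+00,  4.91538214e-01,  1.55946713e+00, -2.80026508e-06,
        1.09167029e+00, -1.05591452e-01]), 'qvel': array([ 0.00081719, -0.00092558,  0.00097938, -0.00081464, -0.00034739,
        0.00011506]), 'effort': array([-2.29551013e-03, -6.12634134e+01, -2.58178318e+01,  6.90926844e-02,
        4.83141316e-02, -1.22524148e-04]), 'tcp_pos': array([0.2298307 , 0.58094437, 0.21406891]), 'orientation': array([-5.88330532e-01, -3.08569476e+00,  1.62912275e-03]), 'wrist_force': array([0.17531718, 0.44037085, 0.29917251]), 'moment': array([0.00560847, 0.03280205, 0.01133098]), 'finger_gap': 0.9995171239877663}
scene {'K': array([[602.73416683,   0.        , 321.60754055],
       [  0.        , 602.73416683, 234.89843216],
       [  0.        ,   0.        ,   1.        ]]), 'cam_to_world': array([[ 0.63106302, -0.53085032,  0.56564778, -0.0543252 ],
       [-0.77547979, -0.41313343,  0.47744305, -0.71920921],
       [-0.01976279, -0.73994507, -0.67237692,  0.73176904],
       [ 0.        ,  0.        ,  0.        ,  1.        ]])}
ring
[... 1016 characters left out ...]
[([0.603, 0.505, 0.028, 0.033], 0.64), ([0.355, 0.601, 0.063, 0.051], 0.39)]
small_center [([0.568, 0.532, 0.019, 0.029], 0.61)]
ring_catch [([0.546, 0.404, 0.112, 0.34], 0.76)]
{'K': array([[371.64829954,   0.        , 323.23615567],
       [  0.        , 371.64829954, 237.14740764],
       [  0.        ,   0.        ,   1.        ]]), 'tool_from_camera': array([[ 6.23580474e-04, -9.59674924e-01, -2.81111457e-01,
         7.86212470e-02],
       [ 9.99999790e-01,  6.48060597e-04,  5.87965661e-06,
        -1.64315561e-04],
       [ 1.76534700e-04, -2.81111402e-01,  9.59675127e-01,
        -1.70034659e-01],
       [ 0.00000000e+00,  0.00000000e+00,  0.00000000e+00,
         1.00000000e+00]])}
```

View pics/scene0.png

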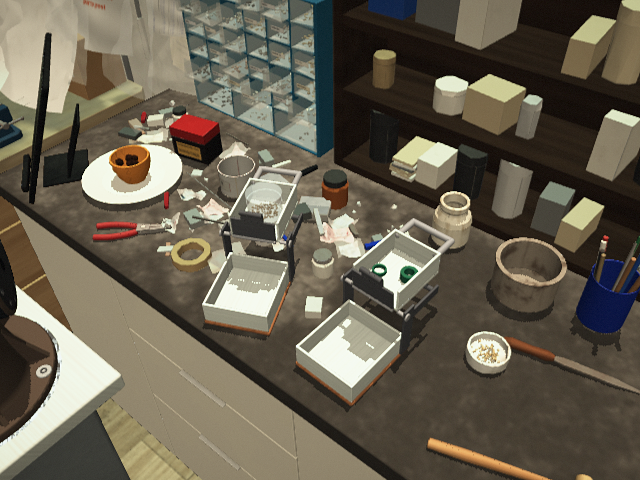

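View pics/top0.png

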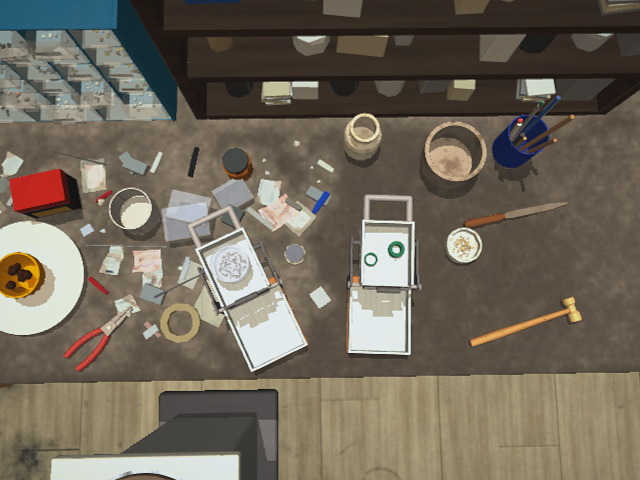

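The scene view shows the ring tray right of centre: blanks at about (380,270) and (408,272), gate at (375,285), handle at (430,235). The bead-box tray is to its left. In the top view the ring handle is at about (388,198), the rim spans rows 221–287, and the gate end faces the robot.

```bash
cat > h.py <<'E'
from cell import telemetry, cams, bot
import cv2,numpy as np
from scipy.spatial.transform import Rotation as R
def cloud(c,d):
    P=cams.camera_params(c);K=P["K"];T=P["cam_to_world"]
    v,u=np.mgrid[:480,:640]
    p=np.stack([(u-K[0,2])/K[0,0]*d,(v-K[1,2])/K[1,1]*d,d],-1)
    return p@T[:3,:3].T+T[:3,3]
def goal(xyz,toolx_yaw_deg):
    "shift (units) and twist (units) from the present pose"
    s=telemetry.observe();r=R.from_rotvec(s["orientation"]);M=r.as_matrix()
    yaw=np.degrees(np.arctan2(M[1,0],M[0,0]))
    t=-((toolx_yaw_deg-yaw+180)%360-180)/5
    print("tcp",s["tcp_pos"].round(4),"yaw",yaw.round(2),"tilt",np.degrees(np.arccos(-M[2,2])).round(2))
    print("travel",(M.T@(np.array(xyz)-s["tcp_pos"])/0.03).round(3),"twist",round(t,2))
E
python3 - <<'E'
from h import *
for c,box in(("top",(340,185,430,300)),("scene",(335,215,460,330))):
    W=cloud(c,np.load(c+"_d.npy"));p=cv2.imread(f"pics/{c}0.png")
    m=np.zeros((480,640),bool);m[box[1]:box[3],box[0]:box[2]]=1
    rim=m&(W[...,2]>.112)&(W[...,2]<.138)
    n,l,st,ce=cv2.connectedComponentsWithStats(rim.astype(np.uint8),connectivity=8)
    q=W[l==1+np.argmax(st[1:,4])]
    r=cv2.minAreaRect((q[:,:2]*1000).astype(np.float32))
    print(c,len(q),"zmax",np.percentile(q[:,2],[50,95]).round(3),r,cv2.boxPoints(r).round(0).tolist())
    g=m&(W[...,2]>.139)&(W[...,2]<.16);print("gate top",g.sum(),W[g].mean(0).round(3),W[g].max(0).round(3) if g.any() else 0)
    b=p.astype(int);gr=m&(b[...,1]>b[...,2]+30)&(W[...,2]>.09)&(W[...,2]<.12)
    n,l,st,ce=cv2.connectedComponentsWithStats(gr.astype(np.uint8))
    for i in range(1,n):
        if st[i,4]>20: print("ring",W[l==i].mean(0).round(3))
W=cloud("top",np.load("top_d.npy"))
for u in(375,388,400):
  for v in(194,196,198,200,202): print(u,v,W[v,u].round(3))
E
```

```text
top 1255 zmax [0.128 0.133] ((498.6410217285156, -410.5648498535156), (82.56217193603516, 143.5436553955078), 87.13137817382812) [[425.0, -448.0], [568.0, -455.0], [572.0, -373.0], [429.0, -366.0]]
gate top 142 [ 0.417 -0.406  0.148] [ 0.422 -0.388  0.152]
ring [ 0.485 -0.426  0.108]
ring [ 0.47  -0.385  0.102]
scene 2413 zmax [0.126 0.132] ((494.31427001953125, -408.5041198730469), (83.69511413574219, 152.17640686035156), 87.28429412841797) [[416.0, -447.0], [568.0, -454.0], [572.0, -370.0], [420.0, -363.0]]
gate top 155 [ 0.416 -0.406  0.148] [ 0.422 -0.387  0.151]
ring [ 0.471 -0.384  0.101]
ring [ 0.485 -0.424  0.107]
375 194 [ 0.599 -0.407  0.004]
375 196 [ 0.567 -0.392  0.128]
375 198 [ 0.564 -0.392  0.129]
375 200 [ 0.561 -0.392  0.125]
375 202 [ 0.585 -0.407  0.001]
388 194 [ 0.6   -0.432 -0.002]
388 196 [ 0.567 -0.413  0.127]
388 198 [ 0.564 -0.413  0.128]
388 200 [ 0.562 -0.413  0.122]
388 202 [ 0.585 -0.431 -0.001]
400 194 [ 0.599 -0.453  0.002]
400 196 [ 0.567 -0.432  0.128]
400 198 [ 0.563 -0.432  0.128]
400 200 [ 0.56  -0.432  0.128]
400 202 [ 0.584 -0.453  0.002]
```

```bash
python3 -c "
import cv2
a=cv2.imread('pics/top0.png')[185:305,335:445];b=cv2.imread('pics/scene0.png')[210:330,330:460]
a=cv2.resize(a,None,fx=3,fy=3,interpolation=2);b=cv2.resize(b,None,fx=3,fy=3,interpolation=2)
cv2.imwrite('pics/crop1.png',cv2.hconcat([a,b]))"
```

```text
(no output)
```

View pics/crop1.png

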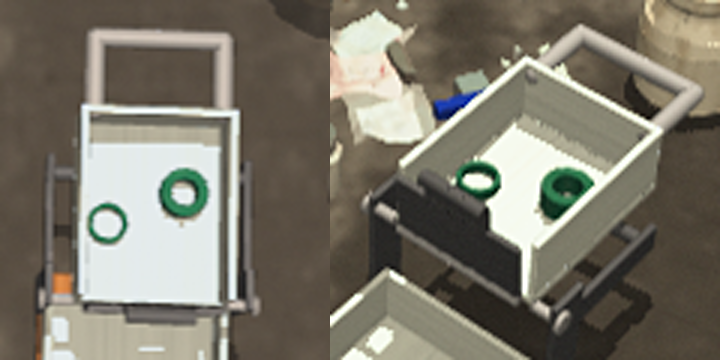

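The crop confirms both blanks are in the right tray, clear of the gate. Tray yaw is about -2.85°. The handle axis is at about (0.565,-0.414) and the hinge at about (0.427,-0.407), 138 mm apart as specified.

```bash
python3 - <<'E'
from h import *
goal([.5,.2,.3],87.15)
goal([.457,-.4085,.25],87.15)
E
```

```text
tcp [0.2299 0.5812 0.2146] yaw 158.41 tilt 0.0
travel [-13.045  -8.502  -2.845] twist 14.25
tcp [0.2299 0.5812 0.2146] yaw 158.41 tilt 0.0
travel [-19.176 -27.889  -1.179] twist 14.25
```

Call:
{"name": "send_rows", "arguments": {
  "jaw": [0,0,0,0,0,0,0,0,0,0,0,0],
  "travel": [
    [-3,-2,-2.8],
    [-13,-8.5,-2.85],
    [-13,-8.5,-2.85],
    [-13,-8.5,-2.85],
    [-13,-8.5,-2.85],
    [-13,-8.5,-2.85],
    [-13,-8.5,-2.85],
    [-13,-8.5,-2.85],
    [-13,-8.5,-2.85],
    [-13,-8.5,-2.85],
    [-13,-8.5,-2.85],
    [-13,-8.5,-2.85]
  ],
  "twist": [1.2,2.4,3.6,4.8,6,7.2,8.4,9.6,10.8,12,13.2,14.25]
}}

```text
clock: 1.8
tcp_pos: [0.5008, 0.1973, 0.3009]
orientation: [2.283, 2.156, 0.001]
wrist_force: [0.0, 1.3, -0.6]
finger_gap: 0.215
```

```bash
python3 - <<'E'
from h import *
goal([.457,-.4085,.25],87.15)
E
```

```text
tcp [0.5008 0.1973 0.3009] yaw 86.73 tilt 0.08
travel [-20.243  -0.309   1.698] twist -0.08
```

Call:
{"name": "send_rows", "arguments": {
  "jaw": [0,0,0,0,0,0,0,0,0,0,0,0],
  "travel": [
    [-20.25,-0.3,0],
    [-20.25,-0.3,0],
    [-20.25,-0.3,0],
    [-20.25,-0.3,0],
    [-20.25,-0.3,0],
    [-20.25,-0.3,0],
    [-20.25,-0.3,0],
    [-20.25,-0.3,0],
    [-20.25,-0.3,0],
    [-20.25,-0.3,0],
    [-20.25,-0.3,0],
    [-20.25,-0.3,0]
  ],
  "twist": [0,0,0,0,0,0,0,0,0,0,0,0]
}}

```text
clock: 2.8
tcp_pos: [0.466, -0.3005, 0.3003]
orientation: [2.276, 2.165, 0.0]
wrist_force: [1.0, -0.2, -0.1]
finger_gap: 0.006
```

Call:
{"name": "send_rows", "arguments": {
  "jaw": [0,0,0,0,0,0,0,0],
  "travel": [
    [-3.6,0,0.5],
    [-3.6,0,1.7],
    [-3.6,0,1.7],
    [-3.6,0,1.7],
    [-3.6,0,1.7],
    [-3.6,0,1.7],
    [-3.6,0,1.7],
    [-3.6,0,1.7]
  ],
  "twist": [0,0,0,0,0,0,0,0]
}}

```text
clock: 3.47
tcp_pos: [0.4618, -0.4054, 0.2504]
orientation: [2.273, 2.166, 0.0]
wrist_force: [0.7, 0.5, 0.7]
finger_gap: 0.001
```

```bash
python3 - <<'E'
from h import *
goal([.457,-.4085,.25],87.15)
E
```

```text
tcp [ 0.4618 -0.4054  0.2504] yaw 87.24 tilt 0.1
travel [-0.112 -0.154  0.012] twist 0.02
```

Call:
{"name": "send_rows", "arguments": {
  "jaw": [0,0,0,0,0,0,0,0],
  "travel": [
    [-0.1,-0.15,1],
    [-0.1,-0.15,2],
    [-0.1,-0.15,3],
    [-0.1,-0.15,3.7],
    [-0.1,-0.15,4.1],
    [-0.1,-0.15,4.33],
    [-0.1,-0.15,4.33],
    [-0.1,-0.15,4.33]
  ],
  "twist": [0,0,0,0,0,0,0,0]
}}

```text
clock: 4.13
tcp_pos: [0.4571, -0.4089, 0.1202]
orientation: [2.274, 2.166, 0.0]
wrist_force: [0.2, -0.6, 0.8]
finger_gap: 0.003
```

Call:
{"name": "send_rows", "arguments": {
  "jaw": [0,0,0,0,0,0,0,0,0,0,0,0],
  "travel": [
    [0,-0.2,0],
    [0,-0.4,0],
    [0,-0.6,0],
    [0,-0.8,0],
    [0,-1.0,0],
    [0,-1.2,0],
    [0,-1.4,0],
    [0,-1.5,0],
    [0,-1.6,0.1],
    [0,-1.7,0.2],
    [0,-1.8,0.3],
    [0,-1.9,0.4]
  ],
  "twist": [0,0,0,0,0,0,0,0,0,0,0,0]
}}

```text
clock: 5.13
tcp_pos: [0.3994, -0.4061, 0.1067]
orientation: [-2.276, -2.166, -0.0]
wrist_force: [-0.7, -0.1, 0.8]
finger_gap: 0.006
```

```bash
python3 - <<'E'
from h import *
goal([.457,-.4085,.12],87.15)
p,d=cams.camera("scene");np.save("scene_d.npy",d);cv2.imwrite("pics/s2.png",cv2.resize(p[180:420,270:510],None,fx=2.4,fy=2.4))
E
```

```text
tcp [ 0.3994 -0.4061  0.1067] yaw 87.16 tilt 0.02
travel [ 0.016  1.92  -0.443] twist 0.0
```

View pics/s2.png

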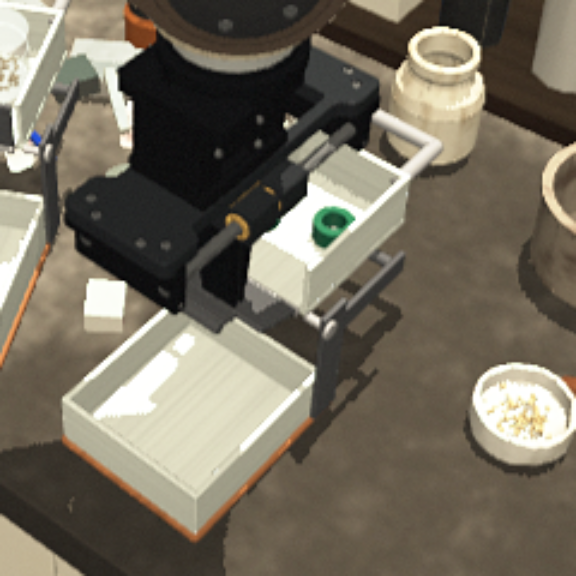

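The gate is folded most of the way, with the fingers on it at about (215,300), and the blank is still in the tray. I'll press the last few millimetres down, then retreat upward.

Call:
{"name": "send_rows", "arguments": {
  "jaw": [0,0,0,0,0,0],
  "travel": [
    [0,-0.08,0.1],
    [0,-0.15,0.2],
    [0,-0.15,0.27],
    [0,-0.15,0.33],
    [0,-0.15,0.33],
    [0,-0.15,0.33]
  ],
  "twist": [0,0,0,0,0,0]
}}

```text
clock: 5.68
tcp_pos: [0.3953, -0.406, 0.0972]
orientation: [-2.276, -2.166, -0.0]
wrist_force: [-0.1, 0.2, 0.6]
finger_gap: 0.002
```

Call:
{"name": "send_rows", "arguments": {
  "jaw": [0,0,0,0,30,30,30,30,30,30,30,30],
  "travel": [
    [0,0,-1],
    [0,0,-2],
    [0,0,-3],
    [0,0,-4],
    [0,1,-4],
    [0,2,-4],
    [0,3,-4],
    [0,4,-4],
    [0,5,-4],
    [0,5.65,-4],
    [0,5.65,-4],
    [0,5.65,-4]
  ],
  "twist": [0,0,0,0,0,0,0,0,0,0,0,0]
}}

```text
clock: 6.68
tcp_pos: [0.565, -0.4139, 0.2166]
orientation: [-2.274, -2.167, 0.0]
wrist_force: [-1.0, -0.2, 0.1]
finger_gap: 0.315
```

```bash
python3 - <<'E'
from h import *
goal([.565,-.414,.107],87.15)
p,d=cams.camera("scene");W=cloud("scene",d)
q=W.reshape(-1,3);a=np.radians(-2.85);e=np.array([np.cos(a),np.sin(a)]);n=np.array([-e[1],e[0]])
x=(q[:,:2]-[.427,-.407])@e;y=(q[:,:2]-[.427,-.407])@n
for r in(-.055,-.045,-.035,-.025,-.015):
    k=(abs(x-r)<.004)&(abs(y)<.015)&(q[:,2]>.06);print(r,k.sum(),np.median(q[k,2]).round(4) if k.any() else 0)
w,_=cams.camera("wrist")
cv2.imwrite("pics/s3.png",cv2.hconcat([cv2.resize(p[200:400,290:490],(400,400)),cv2.resize(w,(400,300))[:, :] if 0 else cv2.copyMakeBorder(cv2.resize(w,(400,300)),0,100,0,0,0)]))
E
```

```text
tcp [ 0.565  -0.4139  0.2166] yaw 87.23 tilt 0.05
travel [-5.000e-03  3.000e-03  3.653e+00] twist 0.02
-0.055 83 0.0949
-0.045 102 0.097
-0.035 93 0.0968
-0.025 94 0.0964
-0.015 92 0.0961
```

View pics/s3.png

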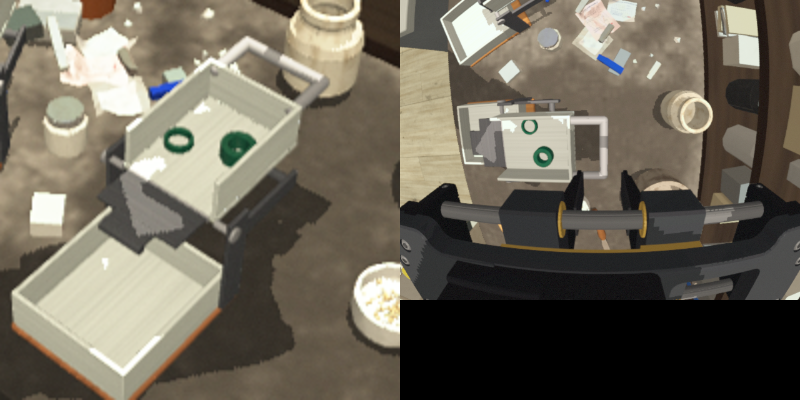

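The gate is flat as a chute: points along it measure z≈0.096, which is about 1.54 rad. Both blanks are still in the tray. In the wrist view the handle bar at (605,145) lines up between the fingertips at columns 578 and 628, so I'll descend and grip it.

Call:
{"name": "send_rows", "arguments": {
  "jaw": [30,30,30,30,30,30,30,0,0,0,0,0],
  "travel": [
    [0,0,1],
    [0,0,2],
    [0,0,3],
    [0,0,3.5],
    [0,0,3.73],
    [0,0,3.73],
    [0,0,3.73],
    [0,0,3.73],
    [0,0,3.73],
    [0,0,3.73],
    [0,0,3.73],
    [0,0,3.73]
  ],
  "twist": [0,0,0,0,0,0,0,0,0,0,0,0],
  "newtons": 25
}}

```text
clock: 7.78
tcp_pos: [0.5659, -0.4147, 0.1064]
orientation: [2.273, 2.163, 0.002]
wrist_force: [6.1, -0.8, 1.1]
finger_gap: 0.097
```

```bash
python3 - <<'E'
from h import *
print(telemetry.observe()["wrist_force"])
r=np.hypot(138,28);a=np.arctan2(28,138)
for t in np.arange(.05,1,.05): print(round(t,2),((r*np.cos(a+t)-138)/30).round(2),(-(r*np.sin(a+t)-28)/30).round(2))
E
```

```text
[ 6.12820901 -0.77479108  1.14042335]
0.05 -0.05 -0.23
0.1 -0.12 -0.45
0.15 -0.19 -0.68
0.2 -0.28 -0.9
0.25 -0.37 -1.11
0.3 -0.48 -1.32
0.35 -0.6 -1.52
0.4 -0.73 -1.72
0.45 -0.86 -1.91
0.5 -1.01 -2.09
0.55 -1.17 -2.27
0.6 -1.33 -2.43
0.65 -1.5 -2.59
0.7 -1.68 -2.74
0.75 -1.87 -2.89
0.8 -2.06 -3.02
0.85 -2.27 -3.14
0.9 -2.47 -3.25
0.95 -2.68 -3.35
```

Call:
{"name": "send_rows", "arguments": {
  "jaw": [0,0,0,0,0,0,0,0,0,0,0,0],
  "travel": [
    [0,-0.05,-0.23],
    [0,-0.12,-0.45],
    [0,-0.19,-0.68],
    [0,-0.28,-0.9],
    [0,-0.37,-1.11],
    [0,-0.48,-1.32],
    [0,-0.54,-1.42],
    [0,-0.6,-1.52],
    [0,-0.67,-1.62],
    [0,-0.73,-1.72],
    [0,-0.73,-1.72],
    [0,-0.73,-1.72]
  ],
  "twist": [0,0,0,0,0,0,0,0,0,0,0,0]
}}

```text
clock: 8.78
tcp_pos: [0.5447, -0.4136, 0.1587]
orientation: [2.272, 2.162, 0.003]
wrist_force: [9.0, 1.4, 3.4]
finger_gap: 0.097
```

Call:
{"name": "send_rows", "arguments": {
  "jaw": [0,0,0,0,0,0,0,0,0,0,0,0],
  "travel": [
    [0,-0.06,-0.1],
    [0,-0.13,-0.19],
    [0,-0.2,-0.28],
    [0,-0.28,-0.37],
    [0,-0.36,-0.46],
    [0,-0.44,-0.55],
    [0,-0.52,-0.63],
    [0,-0.6,-0.71],
    [0,-0.68,-0.79],
    [0,-0.77,-0.87],
    [0,-0.86,-0.95],
    [0,-0.95,-1.02]
  ],
  "twist": [0,0,0,0,0,0,0,0,0,0,0,0]
}}

```text
clock: 9.78
tcp_pos: [0.517, -0.4123, 0.1904]
orientation: [2.27, 2.16, 0.005]
wrist_force: [12.9, 2.3, 10.3]
finger_gap: 0.097
```

```bash
python3 - <<'E'
from h import *
goal([.565,-.414,.107],87.15);print(telemetry.observe()["wrist_force"])
p,d=cams.camera("scene")
cv2.imwrite("pics/s4.png",cv2.resize(p[180:420,270:510],(480,480)))
E
```

```text
tcp [ 0.517  -0.4123  0.1904] yaw 87.17 tilt 0.5
travel [0.034 1.577 2.793] twist 0.0
[12.9189799   2.28101837 10.33936892]
```

View pics/s4.png

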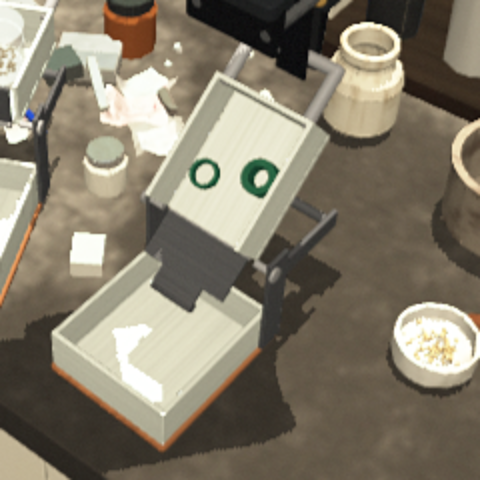

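Tray is at about 0.65 rad with the chute still down. The blanks, at about (205,172) and (260,177), haven't slid yet. I'll continue to about 0.93, easing outward a little because the radial force is growing.

Call:
{"name": "send_rows", "arguments": {
  "jaw": [0,0,0,0,0,0,0,0,0,0,0,0],
  "travel": [
    [0,-0.04,-0.14],
    [0,-0.13,-0.21],
    [0,-0.22,-0.28],
    [0,-0.31,-0.34],
    [0,-0.41,-0.4],
    [0,-0.51,-0.46],
    [0,-0.61,-0.51],
    [0,-0.71,-0.56],
    [0,-0.81,-0.6],
    [0,-0.88,-0.63],
    [0,-0.88,-0.63],
    [0,-0.88,-0.63]
  ],
  "twist": [0,0,0,0,0,0,0,0,0,0,0,0]
}}

```text
clock: 10.83
tcp_pos: [0.4891, -0.4109, 0.2086]
orientation: [2.272, 2.162, 0.002]
wrist_force: [5.7, 1.5, 9.6]
finger_gap: 0.099
```

```bash
python3 - <<'E'
from h import *
goal([.565,-.414,.107],87.15);print(telemetry.observe()["wrist_force"])
p,d=cams.camera("scene")
cv2.imwrite("pics/s5.png",cv2.resize(p[180:420,270:510],(480,480)))
E
```

```text
tcp [ 0.4891 -0.4109  0.2086] yaw 87.16 tilt 0.29
travel [0.029 2.517 3.397] twist 0.0
[5.72922504 1.53492281 9.56656779]
```

View pics/s5.png

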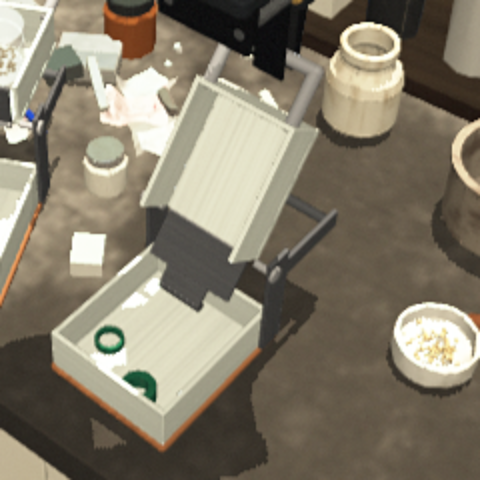

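Both blanks are in the bin, at about (108,340) and (140,385). I'll lower the tray back along the same arc.

Call:
{"name": "send_rows", "arguments": {
  "jaw": [0,0,0,0,0,0,0,0,0,0,0,0],
  "travel": [
    [0,0.17,0.07],
    [0,0.37,0.17],
    [0,0.57,0.3],
    [0,0.77,0.43],
    [0,0.95,0.58],
    [0,1.13,0.73],
    [0,1.3,0.9],
    [0,1.46,1.06],
    [0,1.61,1.24],
    [0,1.75,1.43],
    [0,1.88,1.62],
    [0,1.98,1.8]
  ],
  "twist": [0,0,0,0,0,0,0,0,0,0,0,0]
}}

```text
clock: 11.88
tcp_pos: [0.5483, -0.4138, 0.1523]
orientation: [2.274, 2.164, 0.001]
wrist_force: [8.1, -1.2, 3.6]
finger_gap: 0.1
```

Call:
{"name": "send_rows", "arguments": {
  "jaw": [0,0,0,0,0,0,0,0,0,0,0,0],
  "travel": [
    [0,0.08,0.16],
    [0,0.18,0.36],
    [0,0.27,0.57],
    [0,0.36,0.78],
    [0,0.44,1.0],
    [0,0.5,1.2],
    [0,0.54,1.35],
    [0,0.57,1.45],
    [0,0.58,1.52],
    [0,0.59,1.56],
    [0,0.59,1.57],
    [0,0.59,1.57]
  ],
  "twist": [0,0,0,0,0,0,0,0,0,0,0,0]
}}

```text
clock: 12.88
tcp_pos: [0.5659, -0.4146, 0.1056]
orientation: [2.274, 2.164, 0.001]
wrist_force: [7.8, -1.7, 4.5]
finger_gap: 0.097
```

Level again. I'll open the jaws and retreat straight up.

Call:
{"name": "send_rows", "arguments": {
  "jaw": [30,30,30,30,30,30,30,30,30,30,30,30],
  "travel": [
    [0,0,0],
    [0,0,0],
    [0,0,0],
    [0,0,0],
    [0,0,0],
    [0,0,-0.5],
    [0,0,-1.5],
    [0,0,-2.5],
    [0,0,-3.5],
    [0,0,-4.5],
    [0,0,-5],
    [0,0,-5]
  ],
  "twist": [0,0,0,0,0,0,0,0,0,0,0,0]
}}

```text
clock: 13.88
tcp_pos: [0.5654, -0.4151, 0.2596]
orientation: [2.272, 2.162, 0.001]
wrist_force: [0.4, 0.1, -0.1]
finger_gap: 0.317
```

```bash
python3 - <<'E'
from h import *
p,d=cams.camera("scene");W=cloud("scene",d)
q=W.reshape(-1,3);a=np.radians(-2.85);e=np.array([np.cos(a),np.sin(a)]);n=np.array([-e[1],e[0]])
x=(q[:,:2]-[.427,-.407])@e;y=(q[:,:2]-[.427,-.407])@n
for r in(-.045,-.025,.01,.03,.05,.07,.135,.138,.141):
    k=(abs(x-r)<.004)&(abs(y)<.015)&(q[:,2]>.06)&(q[:,2]<.15);print(r,k.sum(),np.median(q[k,2]).round(4) if k.any() else 0)
b=p.astype(int);gr=(b[...,1]>b[...,2]+30)&(abs(x)<.25).reshape(480,640)&(abs(y)<.08).reshape(480,640)
nn,l,st,ce=cv2.connectedComponentsWithStats(gr.astype(np.uint8))
for i in range(1,nn):
    if st[i,4]>15: print("green",W[l==i].mean(0).round(3))
cv2.imwrite("pics/s6.png",cv2.resize(p[140:420,190:510],(640,560)))
E
```

```text
-0.045 98 0.0972
-0.025 91 0.0966
0.01 88 0.0955
0.03 86 0.0956
0.05 84 0.0954
0.07 81 0.0953
0.135 98 0.1259
0.138 111 0.1269
0.141 51 0.1281
green [ 0.356 -0.372  0.018]
green [ 0.338 -0.417  0.024]
```

View pics/s6.png

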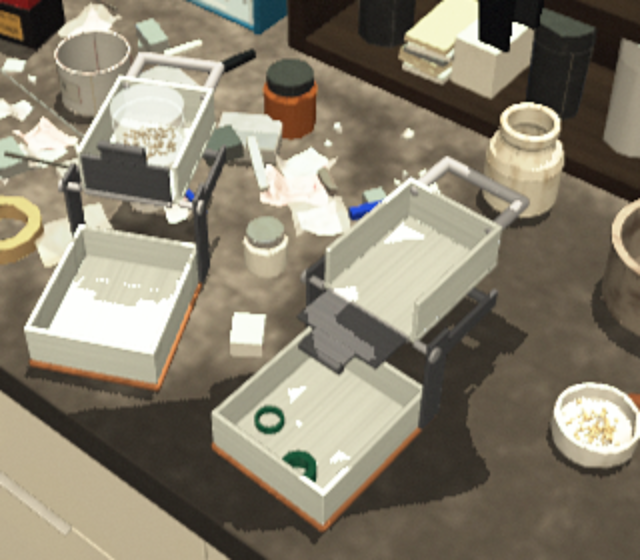

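The tray is level and empty, the gate is flat, and both blanks lie in the bin at (270,418) and (300,463). The other tray is untouched and the arm is clear.

```bash
python3 -c "
from cell import bot
print(bot.hand_in())"
```

```text
the job is handed in; nothing more can be done
None
```

The job is done and handed in at about 14 s on the robot clock, well under the 61 s limit. `hand_in` gave no verdict, so the results below rest on my own last measurements.

I pushed the ring tray's gate down from inside with closed fingers. I then gripped the rear handle, tipped the tray to about 0.9 rad so both blanks slid out, lowered it level, let go and backed off upward.

Last checks before handing in:
- **Tray:** level, with the floor at z≈0.095 m along its whole length and the handle at its starting height.
- **Gate:** still folded flat at about 1.55 rad.
- **Blanks:** both are in the catch bin, with centres about 6–12 mm above its floor.
- **Other tray:** still shut and level with its bead box in the picture.
- **Robot:** touching nothing, with wrist force close to zero.

No check failed or disagreed. Wrist force reached about 17 N while tipping, because my lifting arc was slightly too tight. I corrected it partway up.

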